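Load pigment test tiles into the kiln block in order

ROBOT

A 6-joint arm with a two-finger parallel gripper is mounted at the origin on the work surface; the furniture and walls round the work are solid. World frame = base frame: x ahead of the robot, y to its left, z up, the work surface at z = 0. Lengths are in m, angles in rad, forces in N, time in s.
With the tool pointing down it reaches from about 0.3 to 0.875 m from the base axis. Payload 6.4 kg.
Tool frame: the origin (TCP) lies between the finger pads; the fingertips stand 19 mm ahead of it and the grasp point (between the pads) is the TCP (ctrl.tips_ahead is the z of the fingertips in the tool frame, in m); z points along the fingers, y is the line along which they close (so a half turn about z gives the same grasp; the last joint's range is limited). The gripper opens to 85 mm and grips with 20 to 120 N. Pads are 22 mm wide; open, the fingers measure 114 mm over their backs; the gripper's body (76 mm by 85 mm) begins 54 mm behind the grasp point. The pads swing forward as they close: fully open they stand 13 mm farther back than shut.
Start: joints at [0.952, 0.181, 1.607, -0, 1.354, -0.206], TCP at [0.231, 0.527, 0.229] pointing down, gripper open.
Joint ranges: [-2.99, 2.99], [-0.89, 2.07], [0.3, 2.58], [-1.14, 4.28], [0, 2.63], [-3.12, 3.12]. Speed limits (rad/s): [2.57, 2.57, 3.01, 3.14, 3.14, 3.14].

INTERFACE

Orientations are given as a unit quaternion [w, x, y, z].
In Python, from bench import readout, vision, ctrl gives the robot as it stands.
- The arm moves only by the tool play_rows, never from a script. Its arguments are lists of equal length, an entry for each row: "xyz": the shift along the tool's x, y, z in mm, a list of three; "rot": the turn, a rotation vector about the tool's x, y, z in rad, a list of three; "grip": the opening, from 0 (shut) to 1 (fully open). In form: {"xyz": [[x, y, z], ...], "rot": [[rx, ry, rz], ...], "grip": [grip, ...]}. A call has exactly 10 rows; each row is the pose to reach, as a shift and turn from the pose commanded when the call began, along the tool's axes at that moment; what a row does not reach only later rows make up. A row lasts 1/8 s, in which the tool goes at most 62.5 mm and 10.7 degrees, less where a joint would pass 70% of its speed; a pose out of reach is approached as far as the arm can. A call with a gripper value outside its range is refused whole. The fingers move at their own pace and stop on an object; the grip force is fixed at half the most. Time passes only in rows, so rows that repeat a pose let the fingers close, or fill a call up. It gives the time, the measured TCP pose, the force, the opening and the grip force at its end, in the units of the state.
- readout.get_obs(): the state, without advancing time (a new reading comes with each control period).
- vision.camera(name): name is "side" or "top"; returns a dict with "color" (480x640x3 uint8, red, green, blue), "depth" (480x640 float32, m along the optical axis (not along the pixel's ray), 0 where there is no reading), "camera_matrix" (3x3 intrinsics, pixels), "extrinsics" (4x4, takes a point from camera to world coordinates). Camera axes: x right, y down, z forward; pixel columns grow to the right and rows downward; lengths in m; the calibration is good to about 2 mm. A picture is of the moment at which its call begins.
- ctrl.hand_in(): hands the job in; it is judged then, once.
The state is a dict: "time_s": time; "q": joint angles; "dq": joint speeds; "joint_efforts": joint torques, N m; "eef_pos": TCP position; "eef_rot": TCP orientation; "wrist_force": force on the tool from outside, world axes, zero at the start; "torque": the same for the moment, N m; "opening": opening from 0.0 (shut) to 1.0 (fully open); "grasp_force": force on a finger pad.
Only numpy, scipy, OpenCV 4.12 (cv2) and the standard library are available. Lean on these libraries where they do the work, as an engineer would, in place of code of your own. Each camera call takes 0.05 s, during which the arm holds its last target. There are 200 camera calls.

TASK

Each raw test tile stands in the wooden drying rack in front of the pigment it was painted with; until they are fired the tiles look alike, so their order is the only record. Move all four, upright and without letting any drop, into the four slots of the brown kiln block, one fully seated in each slot, in the same order from left to right as they stand now in the rack. Leave the pots and the bottle standing where they are, as the key to that order.

Things in the scene. Friction and masses are not known exactly. Their poses are not given: they have to be found in the camera images.
- drying_rack: wooden rack, fixed, 292 mm long. Origin: on the bench under the middle of its row of slots; x away from the robot (within 0.25 rad), y left along the row, z up. Slots run along x at y = 108, 36, -36, -108 mm; floor at z = 22 mm, dowels beside them end at 64 mm, tile tops at 122 mm. The pots stand on its ledge, top at z = 28 mm, x = 58 to 136 mm
- kiln_block: brown cast block, fixed, 116 x 292 x 45 mm and a 16 mm lug at each end, empty. Origin: on the bench under its middle; x away from the robot (within 0.25 rad), y left along the row, z up. Slots at y = 108, 36, -36, -108 mm, each 92 mm along x by 13 along y, mouth edges bevelled 6 mm, floor at z = 11 mm (34 mm deep). A seated tile's top is at 111 mm; it may lean a few degrees
- tile_1: one of four identical raw test tiles, white with a brown swatch on both faces, 80 mm wide, 9 thick, 100 tall, 0.1 to 0.2 kg, standing on edge in any slot of the drying rack (its name says nothing of which). Origin: middle of its lower edge; x along its width, y through its thickness, z up. Pinch it across the 9 mm at the top edge
- tile_2: one of four identical raw test tiles, white with a brown swatch on both faces, 80 mm wide, 9 thick, 100 tall, 0.1 to 0.2 kg, standing on edge in any slot of the drying rack (its name says nothing of which). Origin: middle of its lower edge; x along its width, y through its thickness, z up. Pinch it across the 9 mm at the top edge
- tile_3: one of four identical raw test tiles, white with a brown swatch on both faces, 80 mm wide, 9 thick, 100 tall, 0.1 to 0.2 kg, standing on edge in any slot of the drying rack (its name says nothing of which). Origin: middle of its lower edge; x along its width, y through its thickness, z up. Pinch it across the 9 mm at the top edge
- tile_4: one of four identical raw test tiles, white with a brown swatch on both faces, 80 mm wide, 9 thick, 100 tall, 0.1 to 0.2 kg, standing on edge in any slot of the drying rack (its name says nothing of which). Origin: middle of its lower edge; x along its width, y through its thickness, z up. Pinch it across the 9 mm at the top edge
- pot_black_lid: white pigment pot with a black screw lid, 60 mm across, 62 mm high. Stands loose on the drying rack's ledge behind the tile painted from it and stays there, as the key to the order. Origin: centre of its underside
- pot_blue_lid: white pigment pot with a blue screw lid, 64 mm across, 70 mm high. Stands loose on the drying rack's ledge behind the tile painted from it and stays there, as the key to the order. Origin: centre of its underside
- pot_ochre: ochre pigment pot with a black screw lid, 54 mm across, 55 mm high. Stands loose on the drying rack's ledge behind the tile painted from it and stays there, as the key to the order. Origin: centre of its underside
- slip_bottle: red-brown squeeze bottle with a white nozzle, 58 mm across, 110 mm high. Stands loose on the drying rack's ledge behind the tile painted from it and stays there, as the key to the order. Origin: centre of its underside
Not all that is in view belongs to the job. Leave any yellow look-alike of the slip_bottle alone.

How it is judged:
By the outcome, as a careful person would: the job done as asked, in the order asked, and still so for the second after the job is handed in, with the robot touching nothing.
It also fails if it takes over 96 s, if anything falls off the work surface, if the arm or the gripper's body presses on something with over 40 N, if the wrist force passes 120 N, or if a joint passes its speed limit or range.

## Working session

There is one attempt and no reset: what is moved stays moved. The work goes in short steps, Python scripts to look and compute and a tool call to move; the robot and the scene stay as the last step left them, time stands still between calls to the robot, and variables do not carry over. Pictures are saved under pics/ and viewed, at most 14 in all, crops included, and the job is handed in when it is done.

Besides the shell and the picture viewer there is one more tool, called after "Emit:" in YAML: its name, and indented under it one key for each argument. play_rows: Moves the arm, as the interface text tells. Its arguments: {"type":"object","properties":{"xyz":{"type":"array","items":{"type":"array","items":{"type":"number"}}},"rot":{"type":"array","items":{"type":"array","items":{"type":"number"}}},"grip":{"type":"array","items":{"type":"number"}}},"required":["xyz","rot","grip"]}

```bash
ls; mkdir -p pics
python3 - <<'E'
from bench import readout, vision, ctrl
import cv2, numpy as np
o=readout.get_obs(); print({k:np.round(v,3).tolist() for k,v in o.items()}, ctrl.tips_ahead)
for n in("top","side"):
    c=vision.camera(n); cv2.imwrite(f"pics/{n}0.png",c["color"][:,:,::-1]); np.savez(f"{n}0.npz",**c)
    print(n,np.round(c["camera_matrix"],1).tolist(),np.round(c["extrinsics"],3).tolist())
E
```

```text
pics
{'time_s': 0.0, 'q': [0.952, 0.182, 1.608, -0.0, 1.354, -0.206], 'dq': [-0.002, -0.001, -0.002, 0.0, -0.0, -0.001], 'joint_efforts': [0.0, -44.488, -35.134, -0.0, 0.009, -0.0], 'eef_pos': [0.23, 0.526, 0.229], 'eef_rot': [-0.0, 0.205, 0.979, -0.001], 'wrist_force': [-0.175, -0.022, -0.31], 'torque': [-0.022, 0.034, -0.008], 'grasp_force': 0.0, 'opening': 1.001} 0.019
top [[516.6, 0.0, 320.6], [0.0, 516.6, 236.2], [0.0, 0.0, 1.0]] [[-0.025, -0.99, 0.14, 0.373], [-1.0, 0.026, 0.005, 0.037], [-0.009, -0.14, -0.99, 1.04], [0.0, 0.0, 0.0, 1.0]]
side [[579.5, 0.0, 327.4], [0.0, 579.5, 240.9], [0.0, 0.0, 1.0]] [[1.0, 0.01, -0.017, 0.536], [0.02, -0.599, 0.801, -0.984], [-0.002, -0.801, -0.599, 0.819], [0.0, 0.0, 0.0, 1.0]]
```

View pics/top0.png

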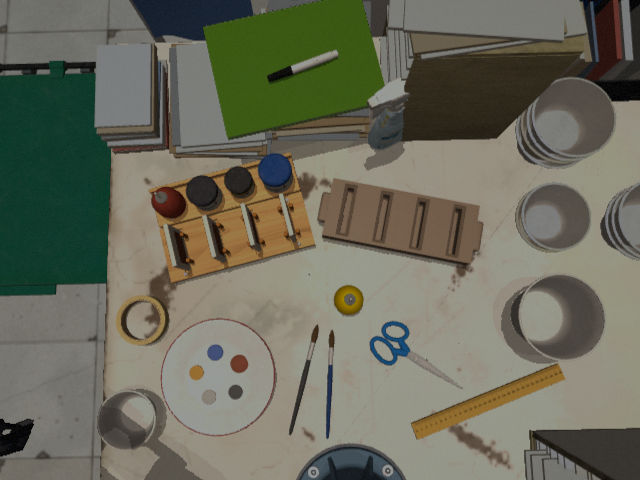

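View pics/side0.png

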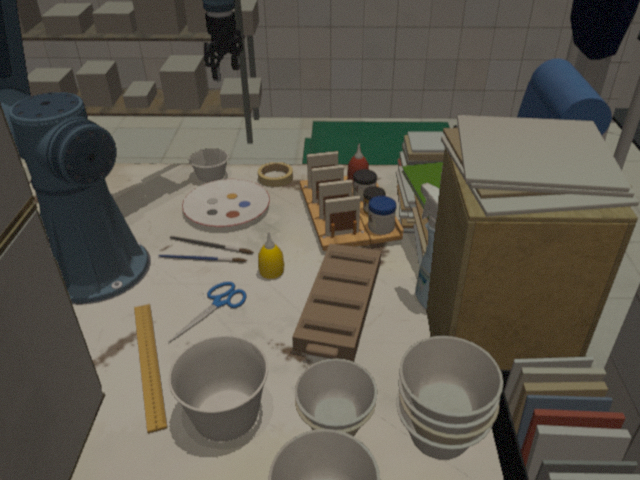

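Top view, left to right (+y to −y): the rack holds tiles at about (175,245), (210,235), (250,225) and (288,215). Behind them stand the red slip bottle (168,202), black-lid pot (203,192), ochre pot (239,181) and blue-lid pot (275,170). The kiln slots are at about (346,210), (383,217), (421,225) and (460,231). The yellow bottle (349,300) is the look-alike, so I'll leave it alone.

```bash
cat > h.py <<'E'
import numpy as np, cv2
def load(n): return dict(np.load(n))
def cloud(c):
    K=c["camera_matrix"];d=c["depth"];v,u=np.indices(d.shape)
    p=np.stack([(u-K[0,2])/K[0,0]*d,(v-K[1,2])/K[1,1]*d,d],-1)
    E=c["extrinsics"];return p@E[:3,:3].T+E[:3,3]
def at_z(c,u,v,z):
    K=c["camera_matrix"];E=c["extrinsics"];r=E[:3,:3]@np.array([(u-K[0,2])/K[0,0],(v-K[1,2])/K[1,1],1])
    t=(z-E[2,3])/r[2];return E[:3,3]+t*r
def crop(c,x0,y0,x1,y1,s,fn):
    cv2.imwrite(fn,cv2.resize(c["color"][y0:y1,x0:x1,::-1],None,fx=s,fy=s,interpolation=cv2.INTER_CUBIC))
E
python3 - <<'E'
from h import *
c=load("top0.npz");P=cloud(c)
crop(c,145,150,335,290,4,"pics/rack.png");crop(c,310,170,495,275,4,"pics/kiln.png")
Z=P[...,2];print("bench z",np.median(Z[300:330,240:320]))
for (u,v) in [(175,245),(210,235),(250,225),(288,215)]:
    w=P[v-38:v+38,max(u-14,0):u+14].reshape(-1,3);w=w[(w[:,2]>.112)&(w[:,2]<.132)]
    # exclude bottle/pots by robust: keep within 60mm of median
    m=np.median(w,0);w=w[np.hypot(*(w-m)[:,:2].T)<.055]
    r=cv2.minAreaRect((w[:,:2]*1000).astype(np.float32));print(len(w),np.round(m*1000),np.round(r[0],1),np.round(r[1],1),round(r[2],1))
m=np.zeros(Z.shape,np.uint8);m[165:275,305:495]=((Z>.036)&(Z<.052))[165:275,305:495]
n,l,s,_=cv2.connectedComponentsWithStats(m);k=1+s[1:,4].argmax();w=P[l==k]
r=cv2.minAreaRect((w[:,:2]*1000).astype(np.float32));print("kiln",np.median(w[:,2]),np.round(r[0],1),np.round(r[1],1),r[2])
E
```

```text
bench z -0.00044384207631442685
264 [493. 313. 121.] [493.6 313.8] [79.4 10.2] 13.6
252 [507. 243. 121.] [507.5 243.4] [79.6  9.7] 13.3
234 [527. 174. 121.] [528.1 174.3] [79.7  9. ] 13.7
220 [543. 104. 122.] [543.9 104.2] [80.2  9. ] 13.8
kiln 0.04443375812053474 [ 541.1 -113.6] [318.3 117.5] 77.40579223632812
```

View pics/rack.png

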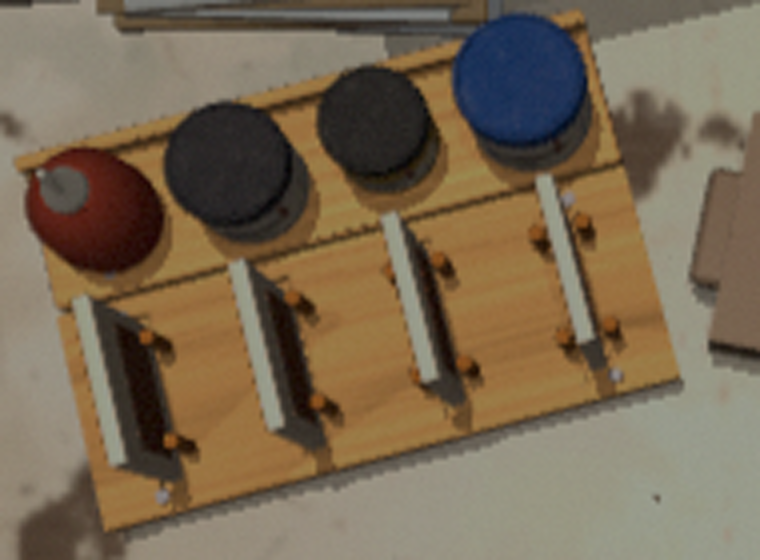

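View pics/kiln.png

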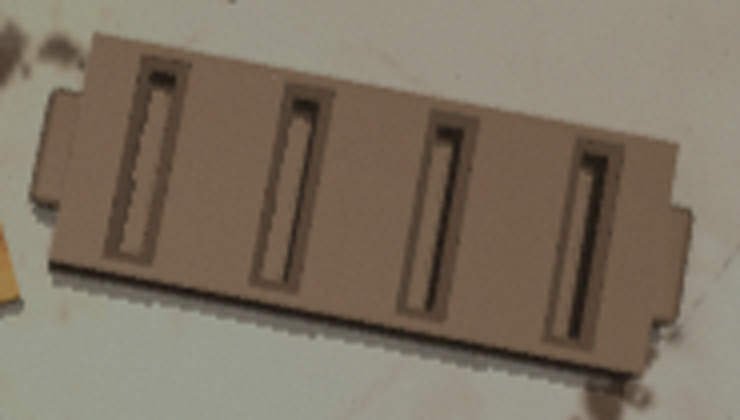

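Both crops confirm the layout. The rack has tiles at crop (100,380), (258,345), (412,300) and (565,260), with the bottle, black-lid, ochre-body and blue-lid pots behind. The tile pitch measures 72 mm and the tops are 121–122 mm high, as they must be. The kiln's bevelled mouths run from crop (141,55)–(105,258) for slot 1 to (577,138)–(543,342) for slot 4.

```bash
cat >> h.py <<'E'
RACK=None
def to_tool(target,yaw,obs):
    from scipy.spatial.transform import Rotation as R
    q=obs["eef_rot"];Rc=R.from_quat([q[1],q[2],q[3],q[0]])
    y=np.array([np.cos(yaw),np.sin(yaw),0]);z=np.array([0,0,-1.]);Rt=R.from_matrix(np.stack([np.cross(y,z),y,z],1))
    return np.round(Rc.inv().apply(np.array(target)-obs["eef_pos"])*1000,1),np.round((Rc.inv()*Rt).as_rotvec(),4)
E
python3 - <<'E'
from h import *
from bench import readout
c=load("top0.npz");P=cloud(c)
q=lambda u,v:at_z(c,310+(u+.5)/4-.5,170+(v+.5)/4-.5,.045)*1000
S=[[(141,55),(190,62),(155,267),(105,258)],[(287,83),(335,91),(299,295),(250,287)],[(432,111),(480,118),(445,322),(396,314)],[(577,138),(625,146),(593,350),(543,342)]]
C=[]
for s in S:
    p=np.array([q(*a) for a in s]);m=p.mean(0);C.append(m);ax=(p[0]+p[1]-p[2]-p[3])/2
    print("slot",np.round(m,1),"len",round(np.linalg.norm(ax),1),"wid",round(np.linalg.norm((p[0]+p[3]-p[1]-p[2])/2),1),"yaw",round(np.arctan2(ax[1],ax[0]),3))
C=np.array(C);d=C[0]-C[3];print("row",np.linalg.norm(d),"yaw",np.arctan2(-d[0],d[1]),C.mean(0))
b=[at_z(c,310+u/4,170+v/4,.045)*1000 for u,v in [(95,33),(679,144),(636,374),(49,262)]]
print("block corners mean",np.mean(b,0).round(1),np.linalg.norm(b[0]-b[1]),np.linalg.norm(b[1]-b[2]))
for y0 in range(-350,400,75):
    k=(P[...,1]*1000>y0)&(P[...,1]*1000<y0+75)&(P[...,2]>.15)&(P[...,0]>.4)
    if k.sum()>5: print(y0,"nearest x",np.percentile(P[k][:,0],1).round(3),"zmax",P[k][:,2].max().round(3))
o=readout.get_obs()
print(to_tool([.5439,.1042,.20],np.pi/2+.237,o))
E
```

```text
slot [564.3  -9.8  45. ] len 103.2 wid 24.5 yaw -0.201
slot [548.2 -80.1  45. ] len 103.0 wid 23.9 yaw -0.215
slot [ 532.9 -150.4   45. ] len 102.4 wid 23.8 yaw -0.221
slot [ 517.4 -220.6   45. ] len 102.1 wid 23.9 yaw -0.218
row 215.87594732558762 yaw -0.21890621158063875 [ 540.70523766 -115.22948575   45.        ]
block corners mean [ 539.8 -114.9   45. ] 290.78954106494666 115.54725027739755
-350 nearest x 0.696 zmax 0.408
-275 nearest x 0.713 zmax 0.409
-200 nearest x 0.712 zmax 0.408
-125 nearest x 0.697 zmax 0.408
-50 nearest x 0.692 zmax 0.254
25 nearest x 0.712 zmax 0.168
100 nearest x 0.695 zmax 0.168
175 nearest x 0.688 zmax 0.154
(array([-456.5, -260.8,   28.9]), array([-0.0014, -0.0009, -0.6498]))
```

Kiln row pitch measures 71.96 mm and yaw is −0.219, matching the spec. First I'll go above the rightmost tile, then carry right to left so that no tile passes over another.

Emit:
play_rows:
  xyz:
    - [-50, -29, 3]
    - [-101, -58, 6]
    - [-152, -87, 9]
    - [-203, -116, 12]
    - [-254, -145, 15]
    - [-305, -174, 18]
    - [-356, -203, 21]
    - [-406, -232, 25]
    - [-456, -261, 29]
    - [-456, -261, 29]
  rot:
    - [0, 0, -0.07]
    - [0, 0, -0.14]
    - [0, 0, -0.22]
    - [0, 0, -0.29]
    - [0, 0, -0.36]
    - [0, 0, -0.43]
    - [0, 0, -0.5]
    - [0, 0, -0.58]
    - [0, 0, -0.65]
    - [0, 0, -0.65]
  grip: [0.6, 0.6, 0.6, 0.6, 0.6, 0.6, 0.6, 0.6, 0.6, 0.6]

```text
time_s: 1.35
eef_pos: [0.5451, 0.1013, 0.1997]
eef_rot: [-0.0, -0.116, 0.993, -0.0]
wrist_force: [0.9, 0.8, -0.6]
opening: 0.602
grasp_force: 0.0
```

Run:
```python
from h import *
from bench import readout
o=readout.get_obs();print(o["eef_pos"],o["time_s"],o["opening"])
print(to_tool([.5435,.1042,.105],np.pi/2+.237,o))
```

```text
[0.54511961 0.10126843 0.1996808 ] 1.35 0.6018082239051771
(array([ 0.8,  3.3, 94.7]), array([-0.0005, -0.0008, -0.0046]))
```

Emit:
play_rows:
  xyz:
    - [0, 0, 0]
    - [0, 0, 10]
    - [0, 0, 20]
    - [0, 0, 30]
    - [0, 0, 40]
    - [0, 0, 50]
    - [0, 0, 50]
    - [0, 0, 50]
    - [0, 0, 50]
    - [0, 0, 50]
  rot:
    - [0, 0, 0]
    - [0, 0, 0]
    - [0, 0, 0]
    - [0, 0, 0]
    - [0, 0, 0]
    - [0, 0, 0]
    - [0, 0, 0]
    - [0, 0, 0]
    - [0, 0, 0]
    - [0, 0, 0]
  grip: [0.6, 0.6, 0.6, 0.6, 0.6, 0.6, 0.6, 0.6, 0.6, 0.6]

```text
time_s: 2.6
eef_pos: [0.5439, 0.1047, 0.1509]
eef_rot: [0.0, -0.118, 0.993, -0.0]
wrist_force: [0.1, -0.6, -0.7]
opening: 0.601
grasp_force: 0.0
```

Run:
```python
from h import *
from bench import readout
o=readout.get_obs();print(o["eef_pos"],o["time_s"],o["opening"])
print(to_tool([.5435,.1042,.105],np.pi/2+.237,o))
```

```text
[0.54394514 0.10468384 0.15091561] 2.6 0.6005936345506402
(array([ 0.6, -0.4, 45.9]), array([-0.0002,  0.0008,  0.0001]))
```

Emit:
play_rows:
  xyz:
    - [0, 0, 12]
    - [0, 0, 24]
    - [0, 0, 36]
    - [0, 0, 46]
    - [0, 0, 46]
    - [0, 0, 46]
    - [0, 0, 46]
    - [0, 0, 46]
    - [0, 0, 46]
    - [0, 0, 46]
  rot:
    - [0, 0, 0]
    - [0, 0, 0]
    - [0, 0, 0]
    - [0, 0, 0]
    - [0, 0, 0]
    - [0, 0, 0]
    - [0, 0, 0]
    - [0, 0, 0]
    - [0, 0, 0]
    - [0, 0, 0]
  grip: [0.6, 0.6, 0.6, 0.6, 0.6, 0.4, 0.25, 0.1, 0, 0]

```text
time_s: 3.85
eef_pos: [0.5442, 0.1048, 0.1051]
eef_rot: [0.001, -0.118, 0.993, -0.0]
wrist_force: [-0.1, -0.0, 4.7]
opening: 0.081
grasp_force: 61.2
```

Emit:
play_rows:
  xyz:
    - [0, 0, -3]
    - [0, 0, -12]
    - [0, 0, -24]
    - [0, 0, -36]
    - [0, 0, -48]
    - [0, 0, -60]
    - [0, 0, -72]
    - [0, 0, -84]
    - [0, 0, -95]
    - [0, 0, -95]
  rot:
    - [0, 0, 0]
    - [0, 0, 0]
    - [0, 0, 0]
    - [0, 0, 0]
    - [0, 0, 0]
    - [0, 0, 0]
    - [0, 0, 0]
    - [0, 0, 0]
    - [0, 0, 0]
    - [0, 0, 0]
  grip: [0, 0, 0, 0, 0, 0, 0, 0, 0, 0]

```text
time_s: 5.1
eef_pos: [0.5444, 0.1047, 0.2007]
eef_rot: [0.001, -0.118, 0.993, -0.0]
wrist_force: [0.5, -0.1, -2.2]
opening: 0.086
grasp_force: 60.3
```

Run:
```python
from h import *
from bench import readout,vision
o=readout.get_obs();print(o["eef_pos"],o["opening"],o["grasp_force"],o["wrist_force"])
c=vision.camera("side");crop(c,270,100,470,250,4,"pics/lift1.png")
print(to_tool([.517,-.2204,.20],np.pi/2-.219,o))
```

```text
[0.54437326 0.10471059 0.20072112] 0.086389075479411 60.34401297569275 [ 0.53911173 -0.14750706 -2.24804327]
(array([ 103. , -309.6,    0.7]), array([-1.000e-04,  2.200e-03,  4.562e-01]))
```

View pics/lift1.png

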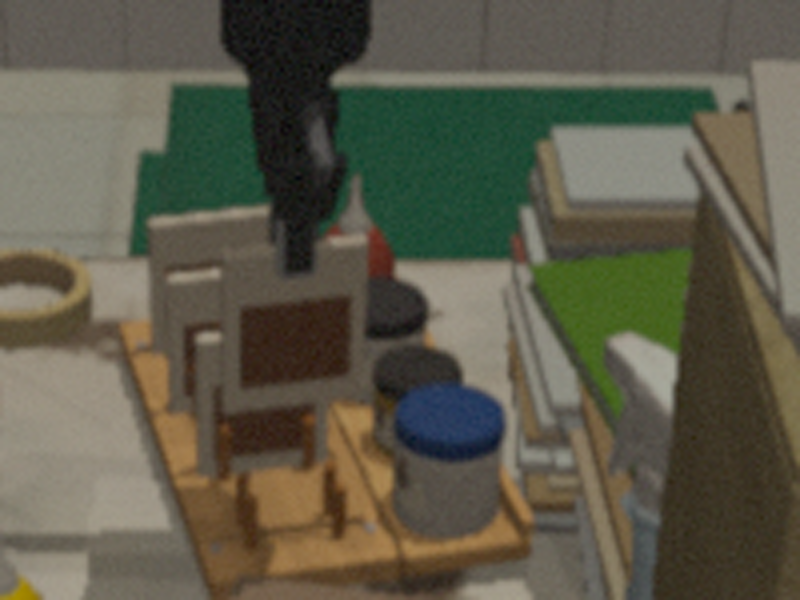

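The tile at crop (295,330) is held upright and centred, and the pots haven't moved. Next I'll carry it above kiln slot 4.

Emit:
play_rows:
  xyz:
    - [4, -12, 0]
    - [13, -40, 0]
    - [26, -80, 0]
    - [40, -120, 0]
    - [53, -160, 0]
    - [67, -200, 0]
    - [80, -240, 0]
    - [93, -280, 0]
    - [101, -302, 0]
    - [103, -310, 0]
  rot:
    - [0, 0, 0.02]
    - [0, 0, 0.06]
    - [0, 0, 0.12]
    - [0, 0, 0.18]
    - [0, 0, 0.24]
    - [0, 0, 0.3]
    - [0, 0, 0.36]
    - [0, 0, 0.41]
    - [0, 0, 0.44]
    - [0, 0, 0.456]
  grip: [0, 0, 0, 0, 0, 0, 0, 0, 0, 0]

```text
time_s: 6.4
eef_pos: [0.5154, -0.2225, 0.1988]
eef_rot: [-0.001, 0.111, 0.994, 0.0]
wrist_force: [1.1, -0.5, -1.6]
opening: 0.089
grasp_force: 60.3
```

Emit:
play_rows:
  xyz:
    - [0, 0, 0]
    - [0, 0, 5]
    - [0, 0, 15]
    - [0, 0, 25]
    - [0, 0, 35]
    - [0, 0, 45]
    - [0, 0, 52]
    - [0, 0, 52]
    - [0, 0, 52]
    - [0, 0, 52]
  rot:
    - [0, 0, 0]
    - [0, 0, 0]
    - [0, 0, 0]
    - [0, 0, 0]
    - [0, 0, 0]
    - [0, 0, 0]
    - [0, 0, 0]
    - [0, 0, 0]
    - [0, 0, 0]
    - [0, 0, 0]
  grip: [0, 0, 0, 0, 0, 0, 0, 0, 0, 0]

```text
time_s: 7.65
eef_pos: [0.5167, -0.2211, 0.148]
eef_rot: [0.0, 0.109, 0.994, -0.0]
wrist_force: [0.3, 0.8, -1.7]
opening: 0.085
grasp_force: 60.3
```

Run:
```python
from h import *
from bench import readout,vision
o=readout.get_obs();print(o["eef_pos"],o["opening"],o["grasp_force"],o["wrist_force"])
c=vision.camera("side");crop(c,270,200,420,370,3.5,"pics/pre4.png")
print(to_tool([.517,-.2204,.094],np.pi/2-.219,o))
```

```text
[ 0.51668056 -0.22106067  0.14801408] 0.0850720310989249 60.2997100353241 [ 0.29833887  0.76556477 -1.73045047]
(array([-0.1,  0.7, 54. ]), array([-0.0004,  0.0009,  0.0002]))
```

View pics/pre4.png

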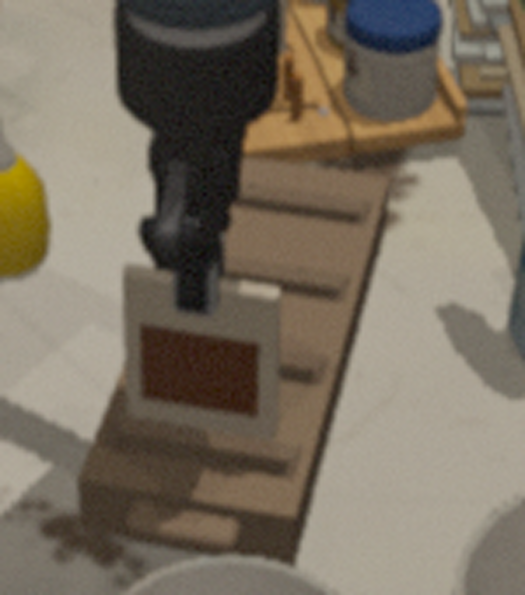

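The tile at crop (200,350) hangs over slot 4, at (200,450) in the crop, aligned with it. I'll lower it past the bevel and check the force.

Emit:
play_rows:
  xyz:
    - [0, 0.5, 7]
    - [0, 0.5, 14]
    - [0, 0.5, 18]
    - [0, 0.5, 21]
    - [0, 0.5, 24]
    - [0, 0.5, 27]
    - [0, 0.5, 30]
    - [0, 0.5, 33]
    - [0, 0.5, 33]
    - [0, 0.5, 33]
  rot:
    - [0, 0, 0]
    - [0, 0, 0]
    - [0, 0, 0]
    - [0, 0, 0]
    - [0, 0, 0]
    - [0, 0, 0]
    - [0, 0, 0]
    - [0, 0, 0]
    - [0, 0, 0]
    - [0, 0, 0]
  grip: [0, 0, 0, 0, 0, 0, 0, 0, 0, 0]

```text
time_s: 8.95
eef_pos: [0.5164, -0.2202, 0.1144]
eef_rot: [-0.0, 0.109, 0.994, 0.0]
wrist_force: [0.4, 1.9, -1.8]
opening: 0.085
grasp_force: 60.2
```

Emit:
play_rows:
  xyz:
    - [0, 0, 4]
    - [0, 0, 8]
    - [0, 0, 12]
    - [0, 0, 16]
    - [0, 0, 18]
    - [0, 0, 20]
    - [0, 0, 20.5]
    - [0, 0, 20.5]
    - [0, 0, 20.5]
    - [0, 0, 20.5]
  rot:
    - [0, 0, 0]
    - [0, 0, 0]
    - [0, 0, 0]
    - [0, 0, 0]
    - [0, 0, 0]
    - [0, 0, 0]
    - [0, 0, 0]
    - [0, 0, 0]
    - [0, 0, 0]
    - [0, 0, 0]
  grip: [0, 0, 0, 0, 0, 0, 0, 0, 0, 0]

```text
time_s: 10.2
eef_pos: [0.5165, -0.2202, 0.0942]
eef_rot: [-0.0, 0.109, 0.994, 0.0]
wrist_force: [-2.2, 4.4, 3.0]
opening: 0.091
grasp_force: 61.1
```

The tile touched the floor at the expected height, so I'll release and rise.

Emit:
play_rows:
  xyz:
    - [0, 0, 0]
    - [0, 0, 0]
    - [0, 0, 0]
    - [0, 0, -5]
    - [0, 0, -20]
    - [0, 0, -40]
    - [0, 0, -60]
    - [0, 0, -80]
    - [0, 0, -100]
    - [0, 0, -106]
  rot:
    - [0, 0, 0]
    - [0, 0, 0]
    - [0, 0, 0]
    - [0, 0, 0]
    - [0, 0, 0]
    - [0, 0, 0]
    - [0, 0, 0]
    - [0, 0, 0]
    - [0, 0, 0]
    - [0, 0, 0]
  grip: [0.2, 0.4, 0.55, 0.6, 0.6, 0.6, 0.6, 0.6, 0.6, 0.6]

```text
time_s: 11.45
eef_pos: [0.5175, -0.221, 0.2026]
eef_rot: [0.002, 0.109, 0.994, -0.001]
wrist_force: [0.1, 0.1, 0.6]
opening: 0.601
grasp_force: 0.0
```

Run:
```python
from h import *
from bench import readout,vision
o=readout.get_obs();print(o["eef_pos"],o["opening"],o["grasp_force"],o["wrist_force"])
c=vision.camera("side");crop(c,270,200,420,370,3.5,"pics/post4.png")
P=cloud(c);w=P[(abs(P[...,0]-.517)<.06)&(abs(P[...,1]+.2204)<.03)&(P[...,2]>.08)&(P[...,2]<.14)]
print("top",np.percentile(w[:,2],98),w[w[:,2]>.105].mean(0) if len(w) else 0)
print(to_tool([.528,.1744,.20],np.pi/2+.237,o))
```

```text
[ 0.51748316 -0.22097099  0.20259977] 0.601340213541449 0.0 [0.13612147 0.13905205 0.55121442]
top 0.1129764262939201 [ 0.51934952 -0.2204582   0.1101965 ]
(array([ 75.5, 388.2,   1.7]), array([-0.0024,  0.0033, -0.4557]))
```

View pics/post4.png

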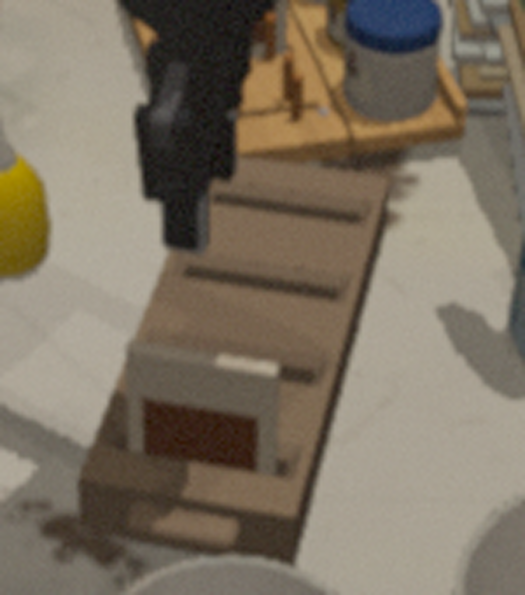

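Tile 4 is seated upright in slot 4: its top measures about 112 mm. On to the third tile.

Emit:
play_rows:
  xyz:
    - [4, 22, 0]
    - [13, 66, 0]
    - [22, 113, 0]
    - [31, 160, 0]
    - [40, 207, 0]
    - [49, 254, 0]
    - [58, 301, 0]
    - [67, 346, 0]
    - [75, 388, 0]
    - [75, 388, 0]
  rot:
    - [0, 0, -0.03]
    - [0, 0, -0.08]
    - [0, 0, -0.13]
    - [0, 0, -0.19]
    - [0, 0, -0.25]
    - [0, 0, -0.3]
    - [0, 0, -0.35]
    - [0, 0, -0.41]
    - [0, 0, -0.456]
    - [0, 0, -0.456]
  grip: [0.6, 0.6, 0.6, 0.6, 0.6, 0.6, 0.6, 0.6, 0.6, 0.6]

```text
time_s: 12.75
eef_pos: [0.5257, 0.1782, 0.1989]
eef_rot: [-0.001, -0.121, 0.993, 0.0]
wrist_force: [-0.1, 0.2, -0.2]
opening: 0.602
grasp_force: 0.0
```

Emit:
play_rows:
  xyz:
    - [0, 0, 0]
    - [0, 0, 10]
    - [0, 0, 20]
    - [0, 0, 30]
    - [0, 0, 40]
    - [0, 0, 50]
    - [0, 0, 50]
    - [0, 0, 50]
    - [0, 0, 50]
    - [0, 0, 50]
  rot:
    - [0, 0, 0]
    - [0, 0, 0]
    - [0, 0, 0]
    - [0, 0, 0]
    - [0, 0, 0]
    - [0, 0, 0]
    - [0, 0, 0]
    - [0, 0, 0]
    - [0, 0, 0]
    - [0, 0, 0]
  grip: [0.6, 0.6, 0.6, 0.6, 0.6, 0.6, 0.6, 0.6, 0.6, 0.6]

```text
time_s: 14.0
eef_pos: [0.5277, 0.1748, 0.1504]
eef_rot: [0.0, -0.118, 0.993, -0.0]
wrist_force: [-0.2, -0.4, -0.2]
opening: 0.595
grasp_force: 0.0
```

Run:
```python
from h import *
from bench import readout
o=readout.get_obs();print(o["eef_pos"],o["opening"],o["time_s"])
print(to_tool([.528,.1744,.105],np.pi/2+.237,o))
```

```text
[0.52773099 0.17475721 0.15039576] 0.5953501468796988 14.0
(array([-0.1, -0.4, 45.4]), array([-0.0001,  0.0007,  0.0003]))
```

Emit:
play_rows:
  xyz:
    - [0, 0, 12]
    - [0, 0, 24]
    - [0, 0, 36]
    - [0, 0, 45.5]
    - [0, 0, 45.5]
    - [0, 0, 45.5]
    - [0, 0, 45.5]
    - [0, 0, 45.5]
    - [0, 0, 45.5]
    - [0, 0, 45.5]
  rot:
    - [0, 0, 0]
    - [0, 0, 0]
    - [0, 0, 0]
    - [0, 0, 0]
    - [0, 0, 0]
    - [0, 0, 0]
    - [0, 0, 0]
    - [0, 0, 0]
    - [0, 0, 0]
    - [0, 0, 0]
  grip: [0.6, 0.6, 0.6, 0.6, 0.6, 0.4, 0.25, 0.1, 0, 0]

```text
time_s: 15.25
eef_pos: [0.528, 0.1748, 0.1051]
eef_rot: [0.001, -0.118, 0.993, 0.0]
wrist_force: [-0.5, 1.1, 4.4]
opening: 0.088
grasp_force: 61.2
```

Emit:
play_rows:
  xyz:
    - [0, 0, -3]
    - [0, 0, -12]
    - [0, 0, -24]
    - [0, 0, -36]
    - [0, 0, -48]
    - [0, 0, -60]
    - [0, 0, -72]
    - [0, 0, -84]
    - [0, 0, -95]
    - [0, 0, -95]
  rot:
    - [0, 0, 0]
    - [0, 0, 0]
    - [0, 0, 0]
    - [0, 0, 0]
    - [0, 0, 0]
    - [0, 0, 0]
    - [0, 0, 0]
    - [0, 0, 0]
    - [0, 0, 0]
    - [0, 0, 0]
  grip: [0, 0, 0, 0, 0, 0, 0, 0, 0, 0]

```text
time_s: 16.5
eef_pos: [0.5282, 0.1748, 0.2007]
eef_rot: [0.001, -0.118, 0.993, -0.0]
wrist_force: [-0.6, 0.3, -1.6]
opening: 0.083
grasp_force: 60.4
```

Run:
```python
from h import *
from bench import readout
o=readout.get_obs();print(o["eef_pos"],o["opening"],o["time_s"])
print(to_tool([.5327,-.1502,.20],np.pi/2-.219,o))
```

```text
[0.52821597 0.17479589 0.20071641] 0.0825368872187676 16.5
(array([  72. , -316.9,    0.7]), array([2.000e-04, 2.100e-03, 4.562e-01]))
```

Emit:
play_rows:
  xyz:
    - [3, -12, 0]
    - [9, -40, 0]
    - [18, -80, 0]
    - [27, -120, 0]
    - [37, -162, 0]
    - [46, -204, 0]
    - [56, -246, 0]
    - [65, -286, 0]
    - [70, -309, 0]
    - [72, -317, 0]
  rot:
    - [0, 0, 0.02]
    - [0, 0, 0.06]
    - [0, 0, 0.12]
    - [0, 0, 0.18]
    - [0, 0, 0.24]
    - [0, 0, 0.3]
    - [0, 0, 0.36]
    - [0, 0, 0.41]
    - [0, 0, 0.44]
    - [0, 0, 0.456]
  grip: [0, 0, 0, 0, 0, 0, 0, 0, 0, 0]

```text
time_s: 17.75
eef_pos: [0.5312, -0.152, 0.1987]
eef_rot: [-0.001, 0.111, 0.994, 0.0]
wrist_force: [0.2, 0.2, -0.6]
opening: 0.089
grasp_force: 60.3
```

Emit:
play_rows:
  xyz:
    - [0, 0, 0]
    - [0, 0, 5]
    - [0, 0, 15]
    - [0, 0, 25]
    - [0, 0, 35]
    - [0, 0, 45]
    - [0, 0, 52]
    - [0, 0, 52]
    - [0, 0, 52]
    - [0, 0, 52]
  rot:
    - [0, 0, 0]
    - [0, 0, 0]
    - [0, 0, 0]
    - [0, 0, 0]
    - [0, 0, 0]
    - [0, 0, 0]
    - [0, 0, 0]
    - [0, 0, 0]
    - [0, 0, 0]
    - [0, 0, 0]
  grip: [0, 0, 0, 0, 0, 0, 0, 0, 0, 0]

```text
time_s: 19.0
eef_pos: [0.5323, -0.1505, 0.148]
eef_rot: [0.0, 0.109, 0.994, -0.0]
wrist_force: [0.6, 0.4, -2.3]
opening: 0.084
grasp_force: 60.3
```

Run:
```python
from h import *
from bench import readout
o=readout.get_obs();print(o["eef_pos"],o["opening"],o["time_s"],o["wrist_force"])
print(to_tool([.5327,-.1502,.094],np.pi/2-.219,o))
```

```text
[ 0.53231085 -0.1505371   0.14798258] 0.0844409980565476 19.0 [ 0.5651966   0.4315242  -2.27936598]
(array([-0.3,  0.4, 54. ]), array([-0.0003,  0.0009,  0.0001]))
```

Emit:
play_rows:
  xyz:
    - [0, 0.3, 7]
    - [0, 0.3, 14]
    - [0, 0.3, 18]
    - [0, 0.3, 21]
    - [0, 0.3, 24]
    - [0, 0.3, 27]
    - [0, 0.3, 30]
    - [0, 0.3, 33]
    - [0, 0.3, 33]
    - [0, 0.3, 33]
  rot:
    - [0, 0, 0]
    - [0, 0, 0]
    - [0, 0, 0]
    - [0, 0, 0]
    - [0, 0, 0]
    - [0, 0, 0]
    - [0, 0, 0]
    - [0, 0, 0]
    - [0, 0, 0]
    - [0, 0, 0]
  grip: [0, 0, 0, 0, 0, 0, 0, 0, 0, 0]

```text
time_s: 20.25
eef_pos: [0.5319, -0.1499, 0.1143]
eef_rot: [-0.0, 0.109, 0.994, 0.0]
wrist_force: [-0.2, 0.4, -1.2]
opening: 0.085
grasp_force: 60.3
```

Emit:
play_rows:
  xyz:
    - [0, 0, 4]
    - [0, 0, 8]
    - [0, 0, 12]
    - [0, 0, 16]
    - [0, 0, 18]
    - [0, 0, 20]
    - [0, 0, 20.5]
    - [0, 0, 20.5]
    - [0, 0, 20.5]
    - [0, 0, 20.5]
  rot:
    - [0, 0, 0]
    - [0, 0, 0]
    - [0, 0, 0]
    - [0, 0, 0]
    - [0, 0, 0]
    - [0, 0, 0]
    - [0, 0, 0]
    - [0, 0, 0]
    - [0, 0, 0]
    - [0, 0, 0]
  grip: [0, 0, 0, 0, 0, 0, 0, 0, 0, 0]

```text
time_s: 21.5
eef_pos: [0.5321, -0.15, 0.0942]
eef_rot: [-0.0, 0.109, 0.994, 0.0]
wrist_force: [-1.5, 3.6, 3.4]
opening: 0.089
grasp_force: 61.1
```

Emit:
play_rows:
  xyz:
    - [0, 0, 0]
    - [0, 0, 0]
    - [0, 0, 0]
    - [0, 0, -5]
    - [0, 0, -20]
    - [0, 0, -40]
    - [0, 0, -60]
    - [0, 0, -80]
    - [0, 0, -100]
    - [0, 0, -106]
  rot:
    - [0, 0, 0]
    - [0, 0, 0]
    - [0, 0, 0]
    - [0, 0, 0]
    - [0, 0, 0]
    - [0, 0, 0]
    - [0, 0, 0]
    - [0, 0, 0]
    - [0, 0, 0]
    - [0, 0, 0]
  grip: [0.2, 0.4, 0.55, 0.6, 0.6, 0.6, 0.6, 0.6, 0.6, 0.6]

```text
time_s: 22.75
eef_pos: [0.5331, -0.1506, 0.2026]
eef_rot: [0.002, 0.109, 0.994, -0.001]
wrist_force: [-0.2, 0.1, -0.1]
opening: 0.603
grasp_force: 0.0
```

Run:
```python
from h import *
from bench import readout
o=readout.get_obs();print(o["eef_pos"],o["opening"],o["time_s"],o["wrist_force"])
print(to_tool([.511,.2436,.20],np.pi/2+.237,o))
```

```text
[ 0.5331239  -0.15055308  0.20258172] 0.6026086971014837 22.75 [-0.16776293  0.09699369 -0.09253792]
(array([107.1, 380. ,   1.8]), array([-0.002 ,  0.0036, -0.4557]))
```

Emit:
play_rows:
  xyz:
    - [6, 22, 0]
    - [19, 66, 0]
    - [32, 112, 0]
    - [45, 158, 0]
    - [58, 204, 0]
    - [71, 250, 0]
    - [84, 296, 0]
    - [97, 340, 0]
    - [109, 380, 0]
    - [109, 380, 0]
  rot:
    - [0, 0, -0.03]
    - [0, 0, -0.08]
    - [0, 0, -0.13]
    - [0, 0, -0.19]
    - [0, 0, -0.25]
    - [0, 0, -0.3]
    - [0, 0, -0.35]
    - [0, 0, -0.41]
    - [0, 0, -0.456]
    - [0, 0, -0.456]
  grip: [0.6, 0.6, 0.6, 0.6, 0.6, 0.6, 0.6, 0.6, 0.6, 0.6]

```text
time_s: 24.0
eef_pos: [0.506, 0.2478, 0.199]
eef_rot: [-0.001, -0.121, 0.993, 0.0]
wrist_force: [-0.4, -1.0, -0.2]
opening: 0.6
grasp_force: 0.0
```

Emit:
play_rows:
  xyz:
    - [0, 0, 0]
    - [0, 0, 10]
    - [0, 0, 20]
    - [0, 0, 30]
    - [0, 0, 40]
    - [0, 0, 50]
    - [0, 0, 50]
    - [0, 0, 50]
    - [0, 0, 50]
    - [0, 0, 50]
  rot:
    - [0, 0, 0]
    - [0, 0, 0]
    - [0, 0, 0]
    - [0, 0, 0]
    - [0, 0, 0]
    - [0, 0, 0]
    - [0, 0, 0]
    - [0, 0, 0]
    - [0, 0, 0]
    - [0, 0, 0]
  grip: [0.6, 0.6, 0.6, 0.6, 0.6, 0.6, 0.6, 0.6, 0.6, 0.6]

```text
time_s: 25.25
eef_pos: [0.5084, 0.2446, 0.1504]
eef_rot: [0.0, -0.118, 0.993, 0.0]
wrist_force: [-0.9, 0.0, -0.2]
opening: 0.601
grasp_force: 0.0
```

Run:
```python
from h import *
from bench import readout
o=readout.get_obs();print(o["eef_pos"],o["opening"],o["time_s"])
print(to_tool([.5085,.2436,.105],np.pi/2+.237,o))
```

```text
[0.50839576 0.24463765 0.15040477] 0.6011330433949724 25.25
(array([ 0.2, -1. , 45.4]), array([-0.    ,  0.0008,  0.0003]))
```

Emit:
play_rows:
  xyz:
    - [0, -0.8, 12]
    - [0, -0.8, 24]
    - [0, -0.8, 36]
    - [0, -0.8, 45.5]
    - [0, -0.8, 45.5]
    - [0, -0.8, 45.5]
    - [0, -0.8, 45.5]
    - [0, -0.8, 45.5]
    - [0, -0.8, 45.5]
    - [0, -0.8, 45.5]
  rot:
    - [0, 0, 0]
    - [0, 0, 0]
    - [0, 0, 0]
    - [0, 0, 0]
    - [0, 0, 0]
    - [0, 0, 0]
    - [0, 0, 0]
    - [0, 0, 0]
    - [0, 0, 0]
    - [0, 0, 0]
  grip: [0.6, 0.6, 0.6, 0.6, 0.6, 0.4, 0.25, 0.1, 0, 0]

```text
time_s: 26.5
eef_pos: [0.5088, 0.244, 0.1051]
eef_rot: [0.001, -0.118, 0.993, 0.0]
wrist_force: [-0.6, 0.8, 4.5]
opening: 0.083
grasp_force: 61.1
```

Emit:
play_rows:
  xyz:
    - [0, 0, -3]
    - [0, 0, -12]
    - [0, 0, -24]
    - [0, 0, -36]
    - [0, 0, -48]
    - [0, 0, -60]
    - [0, 0, -72]
    - [0, 0, -84]
    - [0, 0, -95]
    - [0, 0, -95]
  rot:
    - [0, 0, 0]
    - [0, 0, 0]
    - [0, 0, 0]
    - [0, 0, 0]
    - [0, 0, 0]
    - [0, 0, 0]
    - [0, 0, 0]
    - [0, 0, 0]
    - [0, 0, 0]
    - [0, 0, 0]
  grip: [0, 0, 0, 0, 0, 0, 0, 0, 0, 0]

```text
time_s: 27.75
eef_pos: [0.509, 0.244, 0.2007]
eef_rot: [0.001, -0.118, 0.993, 0.0]
wrist_force: [0.4, -0.0, -1.8]
opening: 0.087
grasp_force: 60.3
```

Run:
```python
from h import *
from bench import readout
o=readout.get_obs();print(o["eef_pos"],o["opening"],o["time_s"])
print(to_tool([.5483,-.0799,.20],np.pi/2-.219,o))
```

```text
[0.50903538 0.24395046 0.2007255 ] 0.08669846741887165 27.75
(array([  38. , -324. ,    0.6]), array([0.0005, 0.0021, 0.4563]))
```

Emit:
play_rows:
  xyz:
    - [1, -12, 0]
    - [5, -42, 0]
    - [10, -84, 0]
    - [15, -126, 0]
    - [20, -168, 0]
    - [25, -210, 0]
    - [30, -252, 0]
    - [34, -292, 0]
    - [37, -316, 0]
    - [38, -324, 0]
  rot:
    - [0, 0, 0.02]
    - [0, 0, 0.06]
    - [0, 0, 0.12]
    - [0, 0, 0.18]
    - [0, 0, 0.24]
    - [0, 0, 0.3]
    - [0, 0, 0.36]
    - [0, 0, 0.41]
    - [0, 0, 0.44]
    - [0, 0, 0.456]
  grip: [0, 0, 0, 0, 0, 0, 0, 0, 0, 0]

```text
time_s: 29.0
eef_pos: [0.547, -0.0819, 0.1988]
eef_rot: [-0.001, 0.111, 0.994, 0.0]
wrist_force: [0.1, -0.0, -3.0]
opening: 0.085
grasp_force: 60.3
```

Emit:
play_rows:
  xyz:
    - [0, 0, 0]
    - [0, 0, 5]
    - [0, 0, 15]
    - [0, 0, 25]
    - [0, 0, 35]
    - [0, 0, 45]
    - [0, 0, 52]
    - [0, 0, 52]
    - [0, 0, 52]
    - [0, 0, 52]
  rot:
    - [0, 0, 0]
    - [0, 0, 0]
    - [0, 0, 0]
    - [0, 0, 0]
    - [0, 0, 0]
    - [0, 0, 0]
    - [0, 0, 0]
    - [0, 0, 0]
    - [0, 0, 0]
    - [0, 0, 0]
  grip: [0, 0, 0, 0, 0, 0, 0, 0, 0, 0]

```text
time_s: 30.25
eef_pos: [0.5479, -0.0803, 0.148]
eef_rot: [0.0, 0.109, 0.994, -0.0]
wrist_force: [0.1, -1.0, -1.9]
opening: 0.083
grasp_force: 60.3
```

Run:
```python
from h import *
from bench import readout
o=readout.get_obs();print(o["eef_pos"],o["opening"],o["time_s"],o["wrist_force"])
print(to_tool([.5483,-.0799,.094],np.pi/2-.219,o))
```

```text
[ 0.54788823 -0.08025036  0.14799402] 0.0827949018030695 30.25 [ 0.05154065 -0.95163705 -1.86552534]
(array([-0.3,  0.4, 54. ]), array([-0.0001,  0.0009,  0.0001]))
```

Emit:
play_rows:
  xyz:
    - [0, 0.3, 7]
    - [0, 0.3, 14]
    - [0, 0.3, 18]
    - [0, 0.3, 21]
    - [0, 0.3, 24]
    - [0, 0.3, 27]
    - [0, 0.3, 30]
    - [0, 0.3, 33]
    - [0, 0.3, 33]
    - [0, 0.3, 33]
  rot:
    - [0, 0, 0]
    - [0, 0, 0]
    - [0, 0, 0]
    - [0, 0, 0]
    - [0, 0, 0]
    - [0, 0, 0]
    - [0, 0, 0]
    - [0, 0, 0]
    - [0, 0, 0]
    - [0, 0, 0]
  grip: [0, 0, 0, 0, 0, 0, 0, 0, 0, 0]

```text
time_s: 31.5
eef_pos: [0.5475, -0.0797, 0.1144]
eef_rot: [-0.0, 0.109, 0.994, 0.0]
wrist_force: [0.4, 1.4, -2.9]
opening: 0.087
grasp_force: 60.2
```

Emit:
play_rows:
  xyz:
    - [0, 0, 4]
    - [0, 0, 8]
    - [0, 0, 12]
    - [0, 0, 16]
    - [0, 0, 18]
    - [0, 0, 20]
    - [0, 0, 20.5]
    - [0, 0, 20.5]
    - [0, 0, 20.5]
    - [0, 0, 20.5]
  rot:
    - [0, 0, 0]
    - [0, 0, 0]
    - [0, 0, 0]
    - [0, 0, 0]
    - [0, 0, 0]
    - [0, 0, 0]
    - [0, 0, 0]
    - [0, 0, 0]
    - [0, 0, 0]
    - [0, 0, 0]
  grip: [0, 0, 0, 0, 0, 0, 0, 0, 0, 0]

```text
time_s: 32.75
eef_pos: [0.5477, -0.0797, 0.0942]
eef_rot: [0.0, 0.109, 0.994, 0.0]
wrist_force: [-1.6, 2.6, 3.0]
opening: 0.086
grasp_force: 60.9
```

Emit:
play_rows:
  xyz:
    - [0, 0, 0]
    - [0, 0, 0]
    - [0, 0, 0]
    - [0, 0, -5]
    - [0, 0, -20]
    - [0, 0, -40]
    - [0, 0, -60]
    - [0, 0, -80]
    - [0, 0, -100]
    - [0, 0, -106]
  rot:
    - [0, 0, 0]
    - [0, 0, 0]
    - [0, 0, 0]
    - [0, 0, 0]
    - [0, 0, 0]
    - [0, 0, 0]
    - [0, 0, 0]
    - [0, 0, 0]
    - [0, 0, 0]
    - [0, 0, 0]
  grip: [0.2, 0.4, 0.55, 0.6, 0.6, 0.6, 0.6, 0.6, 0.6, 0.6]

```text
time_s: 34.0
eef_pos: [0.5487, -0.0802, 0.2026]
eef_rot: [0.002, 0.109, 0.994, -0.001]
wrist_force: [0.4, -0.5, -0.7]
opening: 0.601
grasp_force: 0.0
```

Run:
```python
from h import *
from bench import readout
o=readout.get_obs();print(o["eef_pos"],o["opening"],o["time_s"],o["wrist_force"])
print(to_tool([.4935,.3138,.20],np.pi/2+.237,o))
```

```text
[ 0.54871784 -0.08015118  0.20258094] 0.601376432514792 34.0 [ 0.42515317 -0.48743261 -0.66615827]
(array([139.4, 372.6,   1.8]), array([-0.0015,  0.0038, -0.4557]))
```

Emit:
play_rows:
  xyz:
    - [8, 22, 0]
    - [24, 65, 0]
    - [41, 110, 0]
    - [58, 155, 0]
    - [75, 200, 0]
    - [92, 245, 0]
    - [109, 290, 0]
    - [125, 333, 0]
    - [139, 372, 0]
    - [139, 372, 0]
  rot:
    - [0, 0, -0.03]
    - [0, 0, -0.08]
    - [0, 0, -0.13]
    - [0, 0, -0.19]
    - [0, 0, -0.25]
    - [0, 0, -0.3]
    - [0, 0, -0.35]
    - [0, 0, -0.41]
    - [0, 0, -0.456]
    - [0, 0, -0.456]
  grip: [0.6, 0.6, 0.6, 0.6, 0.6, 0.6, 0.6, 0.6, 0.6, 0.6]

```text
time_s: 35.25
eef_pos: [0.4916, 0.3159, 0.1997]
eef_rot: [-0.0, -0.12, 0.993, 0.0]
wrist_force: [0.4, 0.2, -0.6]
opening: 0.601
grasp_force: 0.0
```

Emit:
play_rows:
  xyz:
    - [0, 0, 0]
    - [0, 0, 10]
    - [0, 0, 20]
    - [0, 0, 30]
    - [0, 0, 40]
    - [0, 0, 50]
    - [0, 0, 50]
    - [0, 0, 50]
    - [0, 0, 50]
    - [0, 0, 50]
  rot:
    - [0, 0, 0]
    - [0, 0, 0]
    - [0, 0, 0]
    - [0, 0, 0]
    - [0, 0, 0]
    - [0, 0, 0]
    - [0, 0, 0]
    - [0, 0, 0]
    - [0, 0, 0]
    - [0, 0, 0]
  grip: [0.6, 0.6, 0.6, 0.6, 0.6, 0.6, 0.6, 0.6, 0.6, 0.6]

```text
time_s: 36.5
eef_pos: [0.4929, 0.3136, 0.1504]
eef_rot: [0.0, -0.118, 0.993, 0.0]
wrist_force: [0.9, -0.4, -0.9]
opening: 0.6
grasp_force: 0.0
```

Run:
```python
from h import *
from bench import readout
o=readout.get_obs();print(o["eef_pos"],o["opening"],o["time_s"])
print(to_tool([.4935,.3138,.105],np.pi/2+.237,o))
```

```text
[0.49287867 0.31364266 0.15042795] 0.6004687836082322 36.5
(array([-0.6,  0. , 45.4]), array([0.0001, 0.0007, 0.0003]))
```

Emit:
play_rows:
  xyz:
    - [0, 0, 12]
    - [0, 0, 24]
    - [0, 0, 36]
    - [0, 0, 45.5]
    - [0, 0, 45.5]
    - [0, 0, 45.5]
    - [0, 0, 45.5]
    - [0, 0, 45.5]
    - [0, 0, 45.5]
    - [0, 0, 45.5]
  rot:
    - [0, 0, 0]
    - [0, 0, 0]
    - [0, 0, 0]
    - [0, 0, 0]
    - [0, 0, 0]
    - [0, 0, 0]
    - [0, 0, 0]
    - [0, 0, 0]
    - [0, 0, 0]
    - [0, 0, 0]
  grip: [0.6, 0.6, 0.6, 0.6, 0.6, 0.4, 0.25, 0.1, 0, 0]

```text
time_s: 37.75
eef_pos: [0.4931, 0.3138, 0.1051]
eef_rot: [0.001, -0.118, 0.993, 0.0]
wrist_force: [-0.9, 0.3, 3.9]
opening: 0.086
grasp_force: 61.0
```

Emit:
play_rows:
  xyz:
    - [0, 0, -3]
    - [0, 0, -12]
    - [0, 0, -24]
    - [0, 0, -36]
    - [0, 0, -48]
    - [0, 0, -60]
    - [0, 0, -72]
    - [0, 0, -84]
    - [0, 0, -95]
    - [0, 0, -95]
  rot:
    - [0, 0, 0]
    - [0, 0, 0]
    - [0, 0, 0]
    - [0, 0, 0]
    - [0, 0, 0]
    - [0, 0, 0]
    - [0, 0, 0]
    - [0, 0, 0]
    - [0, 0, 0]
    - [0, 0, 0]
  grip: [0, 0, 0, 0, 0, 0, 0, 0, 0, 0]

```text
time_s: 39.0
eef_pos: [0.4933, 0.3138, 0.2008]
eef_rot: [0.001, -0.118, 0.993, 0.0]
wrist_force: [1.2, 0.4, -0.7]
opening: 0.089
grasp_force: 60.3
```

Run:
```python
from h import *
from bench import readout
o=readout.get_obs();print(o["eef_pos"],o["opening"],o["time_s"])
print(to_tool([.5640,-.0096,.20],np.pi/2-.219,o))
```

```text
[0.49331844 0.31379069 0.20075721] 0.08871988422090672 39.0
(array([   7.3, -330.9,    0.6]), array([0.0008, 0.002 , 0.4563]))
```

Emit:
play_rows:
  xyz:
    - [0, -12, 0]
    - [1, -42, 0]
    - [2, -85, 0]
    - [3, -128, 0]
    - [4, -171, 0]
    - [5, -214, 0]
    - [6, -257, 0]
    - [7, -298, 0]
    - [7, -322, 0]
    - [7.5, -331, 0]
  rot:
    - [0, 0, 0.02]
    - [0, 0, 0.06]
    - [0, 0, 0.12]
    - [0, 0, 0.18]
    - [0, 0, 0.24]
    - [0, 0, 0.3]
    - [0, 0, 0.36]
    - [0, 0, 0.41]
    - [0, 0, 0.44]
    - [0, 0, 0.456]
  grip: [0, 0, 0, 0, 0, 0, 0, 0, 0, 0]

```text
time_s: 40.25
eef_pos: [0.5628, -0.0119, 0.1988]
eef_rot: [-0.001, 0.111, 0.994, -0.0]
wrist_force: [0.8, -0.3, -1.4]
opening: 0.086
grasp_force: 60.2
```

Emit:
play_rows:
  xyz:
    - [0, 0, 0]
    - [0, 0, 5]
    - [0, 0, 15]
    - [0, 0, 25]
    - [0, 0, 35]
    - [0, 0, 45]
    - [0, 0, 52]
    - [0, 0, 52]
    - [0, 0, 52]
    - [0, 0, 52]
  rot:
    - [0, 0, 0]
    - [0, 0, 0]
    - [0, 0, 0]
    - [0, 0, 0]
    - [0, 0, 0]
    - [0, 0, 0]
    - [0, 0, 0]
    - [0, 0, 0]
    - [0, 0, 0]
    - [0, 0, 0]
  grip: [0, 0, 0, 0, 0, 0, 0, 0, 0, 0]

```text
time_s: 41.5
eef_pos: [0.5635, -0.0101, 0.148]
eef_rot: [0.0, 0.109, 0.994, -0.0]
wrist_force: [-0.4, -0.7, -1.8]
opening: 0.092
grasp_force: 60.2
```

Run:
```python
from h import *
from bench import readout
o=readout.get_obs();print(o["eef_pos"],o["opening"],o["time_s"],o["wrist_force"])
print(to_tool([.5640,-.0096,.094],np.pi/2-.219,o))
```

```text
[ 0.56352373 -0.0100869   0.1480074 ] 0.09164479492349621 41.5 [-0.38663945 -0.66510038 -1.84695712]
(array([-0.3,  0.6, 54. ]), array([-0.    ,  0.001 ,  0.0002]))
```

Emit:
play_rows:
  xyz:
    - [0, 0.4, 7]
    - [0, 0.4, 14]
    - [0, 0.4, 18]
    - [0, 0.4, 21]
    - [0, 0.4, 24]
    - [0, 0.4, 27]
    - [0, 0.4, 30]
    - [0, 0.4, 33]
    - [0, 0.4, 33]
    - [0, 0.4, 33]
  rot:
    - [0, 0, 0]
    - [0, 0, 0]
    - [0, 0, 0]
    - [0, 0, 0]
    - [0, 0, 0]
    - [0, 0, 0]
    - [0, 0, 0]
    - [0, 0, 0]
    - [0, 0, 0]
    - [0, 0, 0]
  grip: [0, 0, 0, 0, 0, 0, 0, 0, 0, 0]

```text
time_s: 42.75
eef_pos: [0.5631, -0.0095, 0.1144]
eef_rot: [-0.0, 0.109, 0.994, 0.0]
wrist_force: [0.9, 0.7, -1.6]
opening: 0.083
grasp_force: 60.2
```

Emit:
play_rows:
  xyz:
    - [0, 0, 4]
    - [0, 0, 8]
    - [0, 0, 12]
    - [0, 0, 16]
    - [0, 0, 18]
    - [0, 0, 20]
    - [0, 0, 20.5]
    - [0, 0, 20.5]
    - [0, 0, 20.5]
    - [0, 0, 20.5]
  rot:
    - [0, 0, 0]
    - [0, 0, 0]
    - [0, 0, 0]
    - [0, 0, 0]
    - [0, 0, 0]
    - [0, 0, 0]
    - [0, 0, 0]
    - [0, 0, 0]
    - [0, 0, 0]
    - [0, 0, 0]
  grip: [0, 0, 0, 0, 0, 0, 0, 0, 0, 0]

```text
time_s: 44.0
eef_pos: [0.5633, -0.0095, 0.0942]
eef_rot: [0.0, 0.109, 0.994, 0.0]
wrist_force: [-0.4, 2.7, 1.9]
opening: 0.089
grasp_force: 60.8
```

Release and rise, then back off towards the robot so the cameras get a clear view.

Emit:
play_rows:
  xyz:
    - [0, 0, 0]
    - [0, 0, 0]
    - [0, 0, 0]
    - [0, 0, -5]
    - [0, 0, -20]
    - [0, 0, -40]
    - [0, 0, -60]
    - [0, 0, -80]
    - [0, 0, -100]
    - [0, 0, -120]
  rot:
    - [0, 0, 0]
    - [0, 0, 0]
    - [0, 0, 0]
    - [0, 0, 0]
    - [0, 0, 0]
    - [0, 0, 0]
    - [0, 0, 0]
    - [0, 0, 0]
    - [0, 0, 0]
    - [0, 0, 0]
  grip: [0.2, 0.4, 0.55, 0.6, 0.6, 0.6, 0.6, 0.6, 0.6, 0.6]

```text
time_s: 45.25
eef_pos: [0.5635, -0.0097, 0.2161]
eef_rot: [0.001, 0.109, 0.994, -0.0]
wrist_force: [-0.5, -1.2, -0.0]
opening: 0.596
grasp_force: 0.0
```

Emit:
play_rows:
  xyz:
    - [10, 0, -5]
    - [30, 0, -10]
    - [55, 0, -20]
    - [80, 0, -30]
    - [105, 0, -40]
    - [130, 0, -40]
    - [150, 0, -40]
    - [170, 0, -40]
    - [180, 0, -40]
    - [180, 0, -40]
  rot:
    - [0, 0, 0]
    - [0, 0, 0]
    - [0, 0, 0]
    - [0, 0, 0]
    - [0, 0, 0]
    - [0, 0, 0]
    - [0, 0, 0]
    - [0, 0, 0]
    - [0, 0, 0]
    - [0, 0, 0]
  grip: [0.6, 0.6, 0.6, 0.6, 0.6, 0.6, 0.6, 0.6, 0.6, 0.6]

```text
time_s: 46.5
eef_pos: [0.3872, 0.0296, 0.254]
eef_rot: [0.0, 0.109, 0.994, -0.0]
wrist_force: [0.8, -0.2, 0.6]
opening: 0.602
grasp_force: 0.0
```

Run:
```python
from h import *
from bench import vision
c=vision.camera("side");crop(c,260,100,460,370,2.2,"pics/end_side.png");P=cloud(c)
t=vision.camera("top");cv2.imwrite("pics/end_top.png",t["color"][:,:,::-1]);T=cloud(t)
for x,y in [(.564,-.0097),(.5483,-.0799),(.5327,-.1501),(.517,-.2204)]:
    for n,Q in(("side",P),("top",T)):
        w=Q[(abs(Q[...,0]-x)<.06)&(abs(Q[...,1]-y)<.03)&(Q[...,2]>.104)&(Q[...,2]<.14)]
        print(n,len(w),np.round(np.percentile(w[:,2],90)*1000,1) if len(w) else 0, np.round(w.mean(0)*1000,1) if len(w) else 0)
```

```text
side 194 112.7 [567.   -9.9 109.2]
top 210 112.5 [563.4 -10.5 110.5]
side 212 112.5 [549.1 -80.6 109.4]
top 222 112.5 [546.4 -80.1 110.2]
side 237 113.0 [ 534.9 -151.1  109.6]
top 229 112.8 [ 532.2 -150.4  110.4]
side 266 112.1 [ 519.5 -221.   109.4]
top 242 112.4 [ 516.2 -220.4  110.1]
```

View pics/end_side.png

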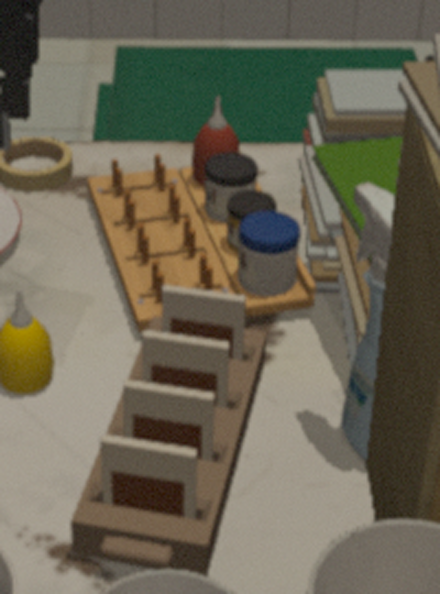

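View pics/end_top.png

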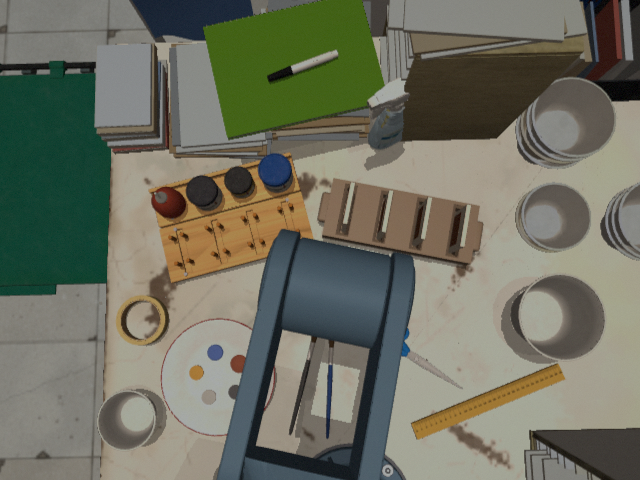

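The side crop shows all four tiles upright in the kiln, at (205,320), (185,370), (167,420) and (150,480), with tops at about 112 mm. The rack is empty. The bottle and pots stand at the same top-view pixels as before: (168,202), (203,192), (239,181) and (275,170). The arm is clear of everything.

```bash
python3 -c "
from bench import ctrl
print(ctrl.hand_in())"
```

```text
the job is handed in; nothing more can be done
None
```

All four tiles are seated upright in the kiln block in the same left-to-right order as in the rack, the pots and bottle are untouched, and the job was handed in at about 47 s.

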